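# Test the stop, then hold the cam press at full lift

### The arm

A 6-joint arm with a two-finger parallel gripper is mounted at the origin on the work surface. World frame = base frame: x ahead of the robot, y to its left, z up, the work surface at z = 0. Lengths are in m, angles in rad, forces in N, time in s.
With the tool pointing down it reaches from about 0.4 to 0.825 m from the base axis. Payload 7 kg.
Tool frame: the origin (TCP) lies on the centre line of the jaws, within the pads' length; the fingertips stand 22 mm ahead of it and the grasp point (between the pads) lies 3 mm ahead of it; z points along the fingers, y is the direction in which the jaws open and shut (so a half turn about z gives the same grasp; the last joint's range is limited). The gripper opens to 88 mm and grips with 3 to 60 N. Pads are 19 mm wide; open, the fingers measure 130 mm over their backs; the gripper's body (78 mm by 193 mm) begins 47 mm behind the grasp point.
Start: joints at [-0.861, 0.359, 0.012, 0, -1.224, -0.288], TCP at [0.276, -0.616, 0.225] pointing down, gripper open.
Joint ranges: [-3.07, 3.07], [-1.43, 2.12], [-1.02, 1.25], [-3.03, 1.67], [-3.05, -0], [-3.03, 3.03]. Speed limits (rad/s): [2.39, 2.39, 3.01, 3.14, 3.14, 3.14].

### API

Orientations are given as [roll, pitch, yaw] about the fixed x, y, z axes, in that order (R = Rz(yaw) Ry(pitch) Rx(roll)).
In Python, from station import arm gives the robot as it stands. The module is installed in compiled form; this text tells all that it offers.
- The arm moves only by the tool arm_command, never from a script. Its argument "motion" is a list of rows, each a list of 3 entries, a list of its own where there are three numbers: the shift along the tool's x, y, z in mm, then the turn, a rotation vector about the tool's x, y, z in degrees, then the opening, from 0 (shut) to 1 (fully open). In form: [[[tx, ty, tz], [wx, wy, wz], grip], ...]. A call has 1 to 20 rows; each row shifts and turns the commanded pose from where the row before left it, along the tool's axes as they then stand; what a row does not reach is not made up. A row lasts 1/12 s, in which the tool goes at most 41.7 mm and 7.16 degrees, less where a joint would pass 70% of its speed; a pose out of reach is approached as far as the arm can. A call is refused whole if a number of a shift passes 41.7 or a number of a turn 7.16, either way. A call with a gripper value outside its range is refused whole. The fingers move at their own pace and stop on an object; "newtons" is the grip in N (left out, the last holds). Time passes only in rows, so rows that do not move let the fingers close. It gives the time, the measured TCP pose, the force and the opening at its end, in the units of the state.
- arm.get_state(): the state, without advancing time (a new reading comes with each control period).
- arm.grab_frame(name): name is "side" or "top"; returns the picture (420x560x3 uint8, red, green, blue); there is no depth.
- arm.camera_info(name): a dict with "fov_y" (degrees; the focal length in pixels is half the picture's height over the tangent of half this angle, whatever the lens; pixels are square), "cx", "cy" (the principal point, pixels), "k1" (the pictures are not rectified: a ray, as slopes to the right and down, at radius r is drawn at 1 + k1 r^2 times it, then the intrinsics apply), "view" (4x4, takes a point from world to camera coordinates). Camera axes: x right, y down, z forward; pixel columns grow to the right and rows downward; lengths in m; the calibration is good to about 2 mm. A picture is of the moment at which its call begins. camera_info takes no time and is no camera call.
- arm.job_done(): hands the job in, once; it reports no verdict.
The state is a dict: "t": time; "q": joint angles; "qd": joint speeds; "joint_efforts": joint torques, N m; "eef_pos": TCP position; "ee_rot": TCP orientation; "force": force on the tool from outside, world axes, zero at the start; "moment": the same for the moment, N m; "width": finger opening in m.
Only numpy, scipy, OpenCV 4.12 (cv2) and the standard library are available. Lean on these libraries where they do the work, as an engineer would, in place of code of your own. Each camera call takes 0.05 s, during which the arm holds its last target. There are 200 camera calls.

### The job

Get the little stopper press working: first test its stop button by pushing the mushroom cap fully down and letting it stay there, then twist the cap clockwise (seen from above) as far as it goes to reset it. After that swing the press's cam lever up until the flask stage is at its highest, so that the flask's stopper is pressed against the head, and finish while still holding the lever by its handle there with the fingers: it drops back if let go. Leave the other flasks standing where they are.

Things in the scene. Friction and masses are not known exactly. Their poses are not given: they have to be found in the camera images.
- lift_stand: The stopper press, fixed: grey base plate (170 x 170 x 12 mm), steel eccentric cam disc between two cheeks, flask stage above the cam, column at y = +83 mm with an arm over the flask, top 284 mm high. Origin on the bench below the cam axle and the flask axis; z up. The axle runs along its y axis; the lever is on its -y side and, when down, points to its -x.
- cam_axle (a point): Point on the lever's hinge axis, level with the middle of the handle bar: at (0, -112, 50) mm in the frame of lift_stand. Axes as lift_stand.
- lever_grip: The lever's handle: black round bar, 18 mm diameter, 80 mm long along its own y, parallel to the axle, standing out sideways (-y) from the lever's free end. Origin at the bar's middle, 112 mm to the -y side of the press's middle, 130 mm from the hinge axis. A sleeve that turns freely on its pin. Grip it from above across the bar, or push it. The lever, 10 mm thick, lies at y = -69 mm.
- cam_lever (a joint): Lever angle, rad. 0: down, pointing to -x of lift_stand, 0.15 above level; grows as it swings up and over to +x; stop at 1.75. Bar axis at x = -0.130 cos(0.15+a), z = 0.050 + 0.130 sin(0.15+a) m in lift_stand. Stage highest (13 mm up) at a = 1.10, the lever 18 deg short of upright; beyond that it sinks. Swings freely, a few N at the handle; falls back if let go.
- press_flask: The conical flask in the press, 64 mm wide, 108 mm high with its dark rubber stopper (30 mm wide); stands loose in a white collar on the stage. Origin at the centre of its underside, about 107 mm above the bench with the lever down.
- press_pad: The head of the press: a steel disc, 38 mm across, sprung upward under the arm, its face 9 mm above the stopper with the lever down; it gives up to 12 mm. Origin at the centre of its lower face. At the cam's peak it presses on the stopper with about 9 N.
- stop_box: The stop station: a grey box 85 x 85 x 55 mm fixed to the bench (with a 110 mm long foot strip along x) with one black mushroom button on top. Origin on the bench under the middle of the button, +z up.
- stop_cap (a point): Centre of the top face of the mushroom cap. The cap is a black ribbed cylinder, 40 mm diameter and 18 mm high (ribs stand out 1 mm), on a 22 mm stem. Its top is 87 mm above the bench before pressing and 82 mm when pressed; its underside is 18 mm lower. A white line on the top shows its angle.
- stop_press (a joint): How far the button's plunger has been pressed, m: 0 up, 0.005 fully down. Needs about 4 N; it stays down when let go. (It keeps this value when the cap is reset: the twist screws the cap up on the plunger.)
- stop_twist (a joint): Angle of the cap, rad: 0 at first, grows clockwise seen from above, to a stop at 1.05 (reset). Twisting it screws the cap up by 5 mm over the full turn; it stays where it is left. About 0.05 N m.
- flask_a: Bystander: conical flask with foil cap, 64 mm wide, 108 mm high, standing loose beside the press on its +y side. Origin at the centre of its underside.
- flask_b: Bystander: the same kind of flask, beside the press on its -y (lever) side. Origin at the centre of its underside.
- flask_c: Bystander: the same kind of flask, behind the stop station. Origin at the centre of its underside.
Not all that is in view belongs to the job. What is shaped like the press_flask but pink or purple is not meant.

How it is judged:
By the outcome, as a careful person would: the job done as asked, in the order asked, and still so for the second after the job is handed in, while the arm keeps its last pose, push and grip.
It also fails if it takes over 64 s, if anything falls off the work surface, if the arm or the gripper's body presses on something with over 40 N, if the wrist force passes 120 N, or if a joint passes its speed limit or range.

## Working session

There is one attempt and no reset: what is moved stays moved. The work goes in short steps, Python scripts to look and compute and a tool call to move; the robot and the scene stay as the last step left them, time stands still between calls to the robot, and variables do not carry over. Pictures are saved under pics/ and viewed, on a budget of 10 in all, crops included, one or two more only if the job needs it, and the job is handed in when it is done.

Besides the shell and the picture viewer there is one more tool, called after ">>>" as name([rows], argument=value, ...), one row to a line, values as JSON. arm_command: Moves the arm, as the interface text tells. Its arguments: {"type":"object","properties":{"motion":{"type":"array","items":{"type":"array"}},"newtons":{"type":"number"}},"required":["motion"]}

```bash
mkdir -p pics
cat > h.py <<'E'
import numpy as np, cv2
from station import arm
def grab(n,f):
    im=arm.grab_frame(n); cv2.imwrite(f'pics/{f}.png',im[:,:,::-1]); return im
def cam(n):
    c=arm.camera_info(n); f=210/np.tan(np.radians(c['fov_y']/2)); return c,f,np.array(c['view'])
def ray(n,u,v):
    c,f,V=cam(n); d=np.array([(u-c['cx'])/f,(v-c['cy'])/f]); s=d.copy()
    for _ in range(20): s=d/(1+c['k1']*(s@s))
    R=V[:3,:3]; return -R.T@V[:3,3], R.T@np.array([s[0],s[1],1])
def onz(n,u,v,z):
    o,d=ray(n,u,v); return o+d*(z-o[2])/d[2]
def proj(n,p):
    c,f,V=cam(n); q=V[:3,:3]@np.array(p)+V[:3,3]; s=q[:2]/q[2]; s=s*(1+c['k1']*(s@s)); return s*f+[c['cx'],c['cy']]
E
python3 - <<'E'
from h import *
for n in('side','top'):
    grab(n,n+'1'); c,f,V=cam(n); print(n,f,c['k1'],-V[:3,:3].T@V[:3,3],V[2,:3])
s=arm.get_state(); print({k:np.round(v,3) for k,v in s.items()})
E
```

```text
side 394.79232400831864 -0.06244614964237908 [0.51907416 0.61309371 0.77303079] [ 0.11275153 -0.71758267 -0.68728612]
top 439.1932411584956 0.003470464741492252 [ 0.41064243 -0.00243424  1.14665224] [ 0.20648899 -0.03216315 -0.97792016]
{'t': np.float64(0.1), 'q': array([-0.861,  0.359,  0.011, -0.   , -1.224, -0.288]), 'qd': array([ 0.001, -0.001,  0.002,  0.002,  0.   , -0.003]), 'joint_efforts': array([-2.0000e-03, -5.8416e+01,  2.9375e+01,  7.0160e+00,  1.0000e-02,
       -0.0000e+00]), 'eef_pos': array([ 0.276, -0.615,  0.224]), 'ee_rot': array([ 3.14, -0.  , -2.72]), 'force': array([-0.497,  0.393,  0.394]), 'moment': array([-0.05 ,  0.036,  0.003]), 'width': np.float64(0.088)}
```

View pics/side1.png

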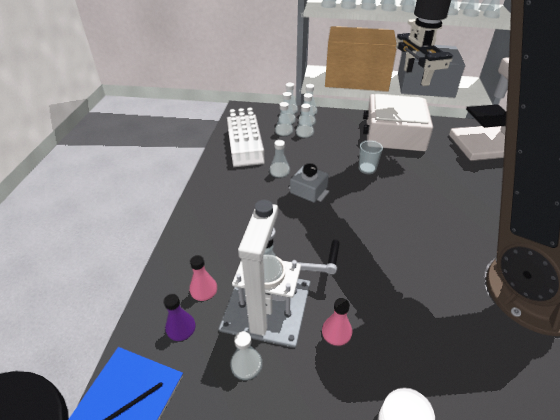

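View pics/top1.png

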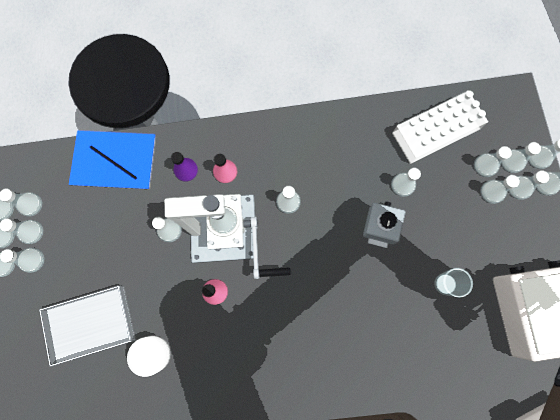

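The side view shows the press at (265,285), its lever bar at (334,255) and the stop box at (310,182). The top view shows the cap at (388,220) on its box, the bar at (275,271), and flasks a (168,230), b (288,200) and c (405,182).

Possible mix-ups:
- **Button:** the cap at (388,220), against the black stoppers at (178,158), (221,160) and (208,291), which sit on pink or purple flasks.
- **Lever bar:** (275,271), against the pen at (112,162).

By the description I choose the cap on the grey box and the bar on the lever, and check both in one crop.

Run:
```python
from h import *
im=cv2.imread('pics/top1.png')
c=im[165:295,150:430]; c=cv2.resize(c,None,fx=2.85,fy=2.85,interpolation=cv2.INTER_CUBIC); cv2.imwrite('pics/crop1.png',c)
def blobs(n,im,x0,x1,y0,y1,th):
    g=im.max(2); m=np.zeros_like(g); m[y0:y1,x0:x1]=(g[y0:y1,x0:x1]<th)*255
    k,l,s,ce=cv2.connectedComponentsWithStats(m)
    for i in range(1,k):
        if s[i,4]>15: print(n,th,s[i],ce[i].round(1))
blobs('top',im,365,410,203,240,35)
blobs('top',im,250,300,255,285,25)
sd=cv2.imread('pics/side1.png')
blobs('side',sd,295,330,155,190,30); blobs('side',sd,320,350,230,285,25)
print(onz('top',388,220,.087),onz('top',275,271,.07))
```

```text
top 35 [380 212  17  16 175] [388.  219.1]
side 30 [304 164  13  12 111] [309.4 169.6]
side 25 [330 241   4  16  18] [331.5 248.2]
[ 0.57240885 -0.28661975  0.087     ] [0.49184651 0.00592897 0.07      ]
```

View pics/crop1.png

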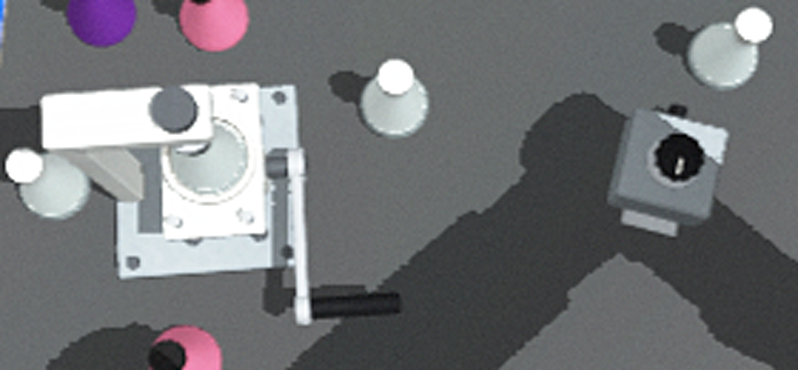

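The crop confirms both: a ribbed cap with a white line at (388,220), and the black bar from (259,272) to (290,271), on the lever.

Run:
```python
from h import *
q=lambda x,y:(150+x/2.85,165+y/2.85)
print('cap',onz('top',388.1,219.5,.087))
def tri(a,b):
    o1,d1=ray('top',*a);o2,d2=ray('side',*b)
    A=np.c_[d1,-d2];s=np.linalg.lstsq(A,o2-o1,rcond=None)[0];p,r=o1+d1*s[0],o2+d2*s[1];return (p+r)/2,np.linalg.norm(p-r)
print('cap tri',tri((388.1,219.5),(310,169)))
a=onz('top',*q(311,304),.0694);b=onz('top',*q(400,303),.0694);print('bar',a,b,np.linalg.norm(a-b),(a+b)/2, 'yaw',np.degrees(np.arctan2(*(a-b)[:2])))
pc=[onz('top',*q(*p),.012) for p in((118,278),(296,268),(298,86))];print('plate',pc,np.linalg.norm(pc[0]-pc[1]),np.linalg.norm(pc[1]-pc[2]),'centre',(pc[0]+pc[2])/2)
for n,p in(('a',(54,190)),('b',(394,106)),('c',(722,56))):print(n,onz('top',*q(*p),.02))
fb=onz('top',*q(608,190),.055),onz('top',*q(710,218),.055),onz('top',*q(729,126),.055);print('box',fb)
pt=(a+b)/2
print('bar side pix',proj('side',a),proj('side',b),'cap',proj('side',onz('top',388.1,219.5,.087)))
```

```text
cap [ 0.5735993  -0.28710996  0.087     ]
cap tri (array([ 0.5738558 , -0.29026799,  0.07450419]), np.float64(0.003301431407129925))
bar [0.4960478  0.04439931 0.0694    ] [ 0.48557494 -0.03093078  0.0694    ] 0.07605461193187654 [0.49081137 0.00673426 0.0694    ] yaw 7.914884587320577
plate [array([0.54966128, 0.21613056, 0.012     ]), array([0.53467568, 0.05588594, 0.012     ]), array([0.70262305, 0.03117749, 0.012     ])] 0.16094379737266973 0.1697551946135224 centre [0.62614216 0.12365402 0.012     ]
a [0.63688352 0.2637728  0.02      ]
b [ 0.66852271 -0.05420982  0.02      ]
c [ 0.67040077 -0.36376799  0.02      ]
box (array([ 0.55719206, -0.22792729,  0.055     ]), array([ 0.51940268, -0.31190079,  0.055     ]), array([ 0.59798568, -0.3454605 ,  0.055     ]))
bar side pix [329.41599479 264.02509368] [335.72262432 239.90605657] cap [309.62959842 166.04815981]
```

```bash
cat >> h.py <<'E'
from scipy.spatial.transform import Rotation as Ro
def shift(p,verbose=True):
    s=arm.get_state(); R=Ro.from_euler('xyz',s['ee_rot']).as_matrix(); d=R.T@(np.array(p)-s['eef_pos'])*1000
    yw=np.degrees(np.arctan2(R[1,1],R[0,1]))
    print('t',round(s['t'],2),'pos',s['eef_pos'].round(4),'tool shift mm',d.round(1),'jaw axis deg',round(yw,1),'F',s['force'].round(1),'q6',s['q'][5].round(2))
E
python3 -c "
from h import *
shift([.574,-.287,.224])"
```

```text
t 0.1 pos [ 0.2761 -0.6155  0.2237] tool shift mm [-4.062e+02  1.778e+02 -1.000e-01] jaw axis deg 114.2 F [-0.5  0.4  0.4] q6 -0.29
```

>>> arm_command([
  [[-10,4.4,0],[0,0,0],0],
  [[-22,9.6,0],[0,0,0],0],
  [[-30,13.1,0],[0,0,0],0],
  [[-30,13.1,0],[0,0,0],0],
  [[-30,13.1,0],[0,0,0],0],
  [[-30,13.1,0],[0,0,0],0],
  [[-30,13.1,0],[0,0,0],0],
  [[-30,13.1,0],[0,0,0],0],
  [[-30,13.1,0],[0,0,0],0],
  [[-30,13.1,0],[0,0,0],0],
  [[-30,13.1,0],[0,0,0],0],
  [[-30,13.1,0],[0,0,0],0],
  [[-30,13.1,0],[0,0,0],0],
  [[-30,13.1,0],[0,0,0],0],
  [[-14.2,6.6,0],[0,0,0],0],
  [[0,0,0],[0,0,6.4],0],
  [[0,0,0],[0,0,6.4],0],
  [[0,0,0],[0,0,6.4],0],
  [[0,0,0],[0,0,6.4],0],
  [[0,0,0],[0,0,6.4],0],
], newtons=25)

```text
t: 1.77
eef_pos: [0.5739, -0.2869, 0.2242]
ee_rot: [3.141, -0.001, 3.0]
force: [-0.3, 0.0, -0.7]
width: 0.0004
```

>>> arm_command([
  [[0,0,0],[0,0,0],0],
  [[0,0,20],[0,0,0],0],
  [[0,0,20],[0,0,0],0],
  [[0,0,20],[0,0,0],0],
  [[0,0,20],[0,0,0],0],
  [[0,0,0],[0,0,0],0],
  [[0,0,0],[0,0,0],0],
])

```text
t: 2.35
eef_pos: [0.5734, -0.2872, 0.1438]
ee_rot: [-3.142, -0.003, 3.007]
force: [-0.0, -0.3, -0.1]
width: 0.0002
```

Run:
```python
from h import *
shift([.574,-.287,.109])
t=grab('top','t2'); s=grab('side','s2')
print(proj('top',[.574,-.287,.087]),proj('side',[.574,-.287,.087]))
a=cv2.resize(t[170:270,340:440],(400,400),interpolation=2);b=cv2.resize(s[120:220,260:360],(400,400),interpolation=2)
cv2.imwrite('pics/c2.png',np.hstack([a,b])[:,:,::-1])
```

```text
t 2.35 pos [ 0.5734 -0.2872  0.1438] tool shift mm [-0.6  0.3 34.8] jaw axis deg 82.3 F [-0.  -0.3 -0.1] q6 -1.54
[388.02378094 219.34808874] [309.48576506 166.0590325 ]
```

View pics/c2.png

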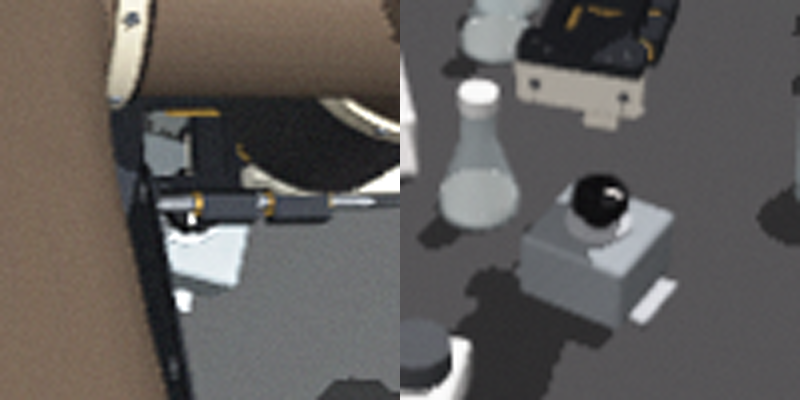

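The right half of the crop shows the fingertips at side pixel (310,151), straight above the cap at (310,170), as intended. Now I press.

>>> arm_command([
  [[0,0,15],[0,0,0],0],
  [[0,0,12],[0,0,0],0],
  [[0,0,4],[0,0,0],0],
  [[0,0,2],[0,0,0],0],
  [[0,0,2],[0,0,0],0],
  [[0,0,2],[0,0,0],0],
  [[0,0,2],[0,0,0],0],
  [[0,0,0],[0,0,0],0],
])

```text
t: 3.12
eef_pos: [0.5741, -0.2873, 0.1055]
ee_rot: [3.142, -0.0, 3.005]
force: [-0.3, 0.4, 0.2]
width: 0.0002
```

>>> arm_command([
  [[0,0,1],[0,0,0],0],
  [[0,0,1],[0,0,0],0],
  [[0,0,1],[0,0,0],0],
  [[0,0,0],[0,0,0],0],
])

```text
t: 3.45
eef_pos: [0.574, -0.2873, 0.1024]
ee_rot: [3.142, -0.0, 3.005]
force: [0.1, 0.1, 0.8]
width: 0.0001
```

>>> arm_command([
  [[0,0,1],[0,0,0],0],
  [[0,0,0],[0,0,0],0],
  [[0,0,1],[0,0,0],0],
  [[0,0,0],[0,0,0],0],
])

```text
t: 3.78
eef_pos: [0.5741, -0.2873, 0.1004]
ee_rot: [3.142, -0.0, 3.005]
force: [-0.3, -0.1, -0.1]
width: 0.0004
```

Run:
```python
from h import *
shift([.574,-.287,.109])
s=grab('side','s3')
b=cv2.resize(s[120:220,260:360],(600,600),interpolation=2)
cv2.imwrite('pics/c3.png',b[:,:,::-1])
```

```text
t 3.78 pos [ 0.5741 -0.2873  0.1004] tool shift mm [ 0.1  0.3 -8.6] jaw axis deg 82.2 F [-0.3 -0.1 -0.1] q6 -1.55
```

View pics/c3.png

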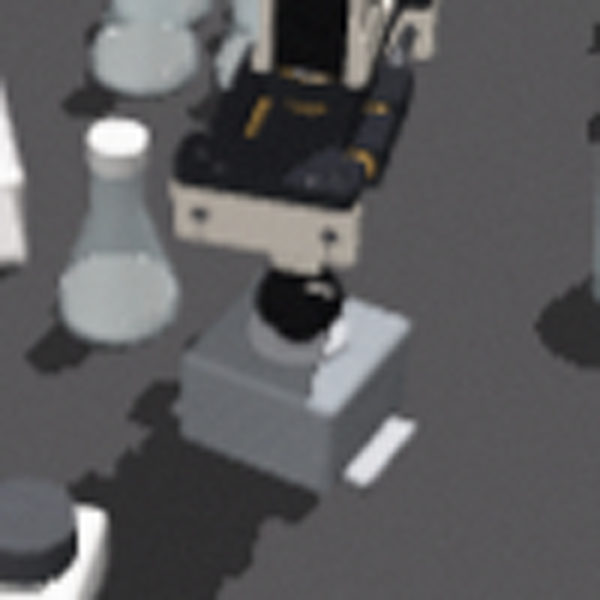

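The picture shows the fingertips at side pixel about (310,165), at the cap's upper rim, with no force registered. I check where tip and cap should appear.

Run:
```python
from h import *
for z in(.0784,.09,.1,.1004): print('tip',z,proj('side',[.574,-.287,z]))
print('s2 tip expected',proj('side',[.5735,-.287,.1218]),'seen 310,151')
# cap blob extents & expected outlines for various centers
im=cv2.imread('pics/side1.png'); m=(im[155:190,295:330].max(2)<45); ys,xs=np.nonzero(m); print('cap ext',xs.min()+295,xs.max()+295,ys.min()+155,ys.max()+155)
th=np.linspace(0,6.28,60)
for c in([.574,-.287],[.574,-.282],[.574,-.277]):
    P=np.array([proj('side',[c[0]+.0205*np.cos(t),c[1]+.0205*np.sin(t),z]) for t in th for z in(.087,.069)]); print(c,P.min(0),P.max(0))
im=cv2.imread('pics/top1.png'); m=(im[200:240,370:410].max(2)<45); ys,xs=np.nonzero(m); print('top ext',xs.min()+370,xs.max()+370,ys.min()+200,ys.max()+200)
P=np.array([proj('top',[.574+.0205*np.cos(t),-.287+.0205*np.sin(t),z]) for t in th for z in(.087,.069)]); print(P.min(0),P.max(0))
# box corners & foot as check in top
```

```text
tip 0.0784 [309.34927134 168.45604711]
tip 0.09 [309.53367944 165.21706089]
tip 0.1 [309.69452734 162.38855207]
tip 0.1004 [309.70099776 162.2747046 ]
s2 tip expected [310.22997831 156.11850234] seen 310,151
cap ext 303 316 164 176
[0.574, -0.287] [302.07911069 161.73580162] [316.69007363 175.51151425]
[0.574, -0.282] [301.88909479 162.76938307] [316.54524018 176.60684575]
[0.574, -0.277] [301.69783752 163.80964774] [316.39942846 177.70933474]
top ext 380 396 202 227
[378.12348156 211.19051139] [396.37557488 228.81133952]
```

The tips look about 12 mm higher than nominal, which agrees with having no contact. I go on down in small steps and watch the force.

>>> arm_command([
  [[0,0,1.5],[0,0,0],0],
  [[0,0,1.5],[0,0,0],0],
  [[0,0,0],[0,0,0],0],
])

```text
t: 4.08
eef_pos: [0.5739, -0.2872, 0.0972]
ee_rot: [3.141, -0.0, 3.005]
force: [-0.9, -0.5, 0.5]
width: 0.0005
```

>>> arm_command([
  [[0,0,1.5],[0,0,0],0],
  [[0,0,1.5],[0,0,0],0],
  [[0,0,0],[0,0,0],0],
])

```text
t: 4.33
eef_pos: [0.5739, -0.2873, 0.0942]
ee_rot: [3.141, -0.001, 3.005]
force: [-0.4, -0.3, -0.2]
width: 0.0003
```

Run:
```python
from h import *
s=grab('side','s4');t=grab('top','t4')
b=cv2.resize(s[135:195,280:340],(480,480),interpolation=2);a=cv2.resize(t[200:240,370:410],(320,320),interpolation=2)
a=np.vstack([a,np.zeros((160,320,3),np.uint8)])
cv2.imwrite('pics/c4.png',np.hstack([b,a])[:,:,::-1])
m=s[155:190,295:330].max(2)<45; ys,xs=np.nonzero(m); print('cap ext',xs.min()+295,xs.max()+295,ys.min()+155,ys.max()+155)
```

```text
cap ext 303 318 155 176
```

View pics/c4.png

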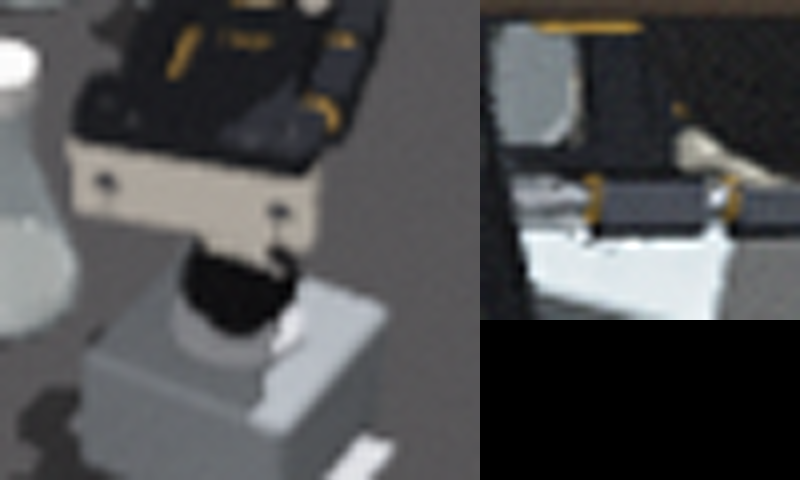

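Run:
```python
from h import *
s=arm.get_state();p=s['eef_pos'];R=Ro.from_euler('xyz',s['ee_rot']).as_matrix()
T=lambda x,y,z:proj('side',p+R@np.array([x,y,z])).round(1)
print('R',R.round(2).tolist())
for z in(-.044,.022):
  for y in(-.0965,0,.0965): print(z,y,[T(x,y,z) for x in(-.039,0,.039)])
print('pad edges',T(-.0095,0,.022),T(.0095,0,.022))
print(s['q'].round(3),s['moment'].round(2),s['force'].round(2))
```

```text
R [[-0.99, 0.14, -0.0], [0.14, 0.99, 0.0], [0.0, 0.0, -1.0]]
-0.044 -0.0965 [array([304.9, 130.8]), array([317.8, 132.8]), array([330.9, 134.8])]
-0.044 0 [array([296.6, 148.9]), array([310.3, 151.1]), array([324.2, 153.4])]
-0.044 0.0965 [array([287.3, 169.4]), array([301.8, 171.9]), array([316.5, 174.6])]
0.022 -0.0965 [array([304.1, 149.2]), array([316.5, 151.3]), array([329.1, 153.4])]
0.022 0 [array([296.1, 167.7]), array([309.2, 170. ]), array([322.5, 172.4])]
0.022 0.0965 [array([287.1, 188.6]), array([301. , 191.2]), array([315.1, 193.8])]
pad edges [306.  169.5] [312.5 170.6]
[-0.161  0.411 -0.227 -0.    -0.934 -1.547] [-0.05 -0.03 -0.02] [-0.49  0.32  0.42]
```

>>> arm_command([
  [[0,0,1.5],[0,0,0],0],
  [[0,0,1.5],[0,0,0],0],
  [[0,0,1],[0,0,0],0],
  [[0,0,0],[0,0,0],0],
])

```text
t: 4.77
eef_pos: [0.5739, -0.2872, 0.0902]
ee_rot: [3.141, -0.0, 3.005]
force: [0.2, 0.5, 0.1]
width: -0.0002
```

Run:
```python
from h import *
s=grab('side','s5')
o=cv2.imread('pics/side1.png')[:,:,::-1]
f=lambda i:cv2.resize(i[145:190,290:335],(400,400),interpolation=cv2.INTER_NEAREST)
cv2.imwrite('pics/c5.png',np.hstack([f(o),f(s)])[:,:,::-1])
print(arm.get_state()['force'].round(2))
```

```text
[-0.21  0.49  0.32]
```

View pics/c5.png

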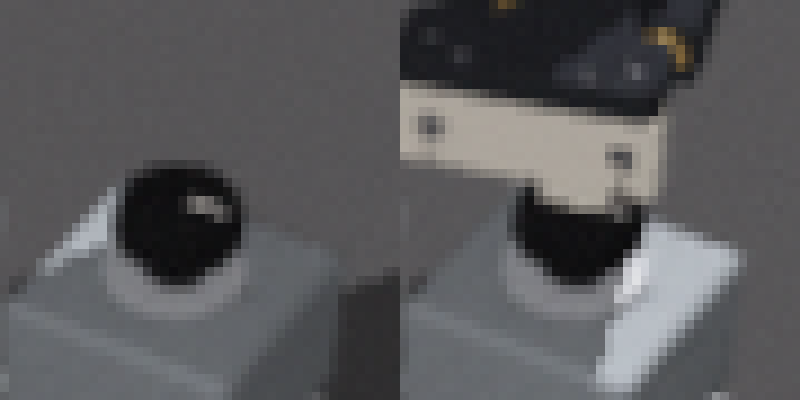

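Left (first frame) the cap sits at side pixel (310,170) with its white line at (313,168). Right (now) the gripper hides the cap's upper part, and the visible part of the cap has not moved. I go on down in small steps with force checks.

>>> arm_command([
  [[0,0,1],[0,0,0],0],
  [[0,0,1],[0,0,0],0],
  [[0,0,0],[0,0,0],0],
])

```text
t: 5.07
eef_pos: [0.574, -0.2873, 0.0883]
ee_rot: [3.142, -0.0, 3.005]
force: [-0.4, 0.4, 0.6]
width: 0.0007
```

>>> arm_command([
  [[0,0,1],[0,0,0],0],
  [[0,0,1],[0,0,0],0],
  [[0,0,0],[0,0,0],0],
])

```text
t: 5.32
eef_pos: [0.574, -0.2872, 0.0863]
ee_rot: [3.141, -0.0, 3.005]
force: [-0.6, -0.1, -0.4]
width: 0.0007
```

Run:
```python
from h import *
R=Ro.from_euler('xyz',[3.14,0,-2.72]).as_matrix();p=np.array([.276,-.616,.225])
for n in('side',):
  for q in([0,0,.022],[0,.044,.022],[0,-.044,.022],[0,0,0],[0,.0965,-.044],[0,-.0965,-.044],[.039,0,-.044],[-.039,0,-.044]): print(n,q,proj(n,p+R@np.array(q)).round(1))
im=cv2.imread('pics/side1.png'); cv2.imwrite('pics/c6.png',cv2.resize(im[0:100,375:475],(600,600),interpolation=2))
```

```text
side [0, 0, 0.022] [413.5  83.7]
side [0, 0.044, 0.022] [420.6  89.8]
side [0, -0.044, 0.022] [406.7  77.8]
side [0, 0, 0] [415.   77.2]
side [0, 0.0965, -0.044] [435.   77.1]
side [0, -0.0965, -0.044] [402.8  52. ]
side [0.039, 0, -0.044] [429.   62.6]
side [-0.039, 0, -0.044] [406.8  65.1]
```

View pics/c6.png

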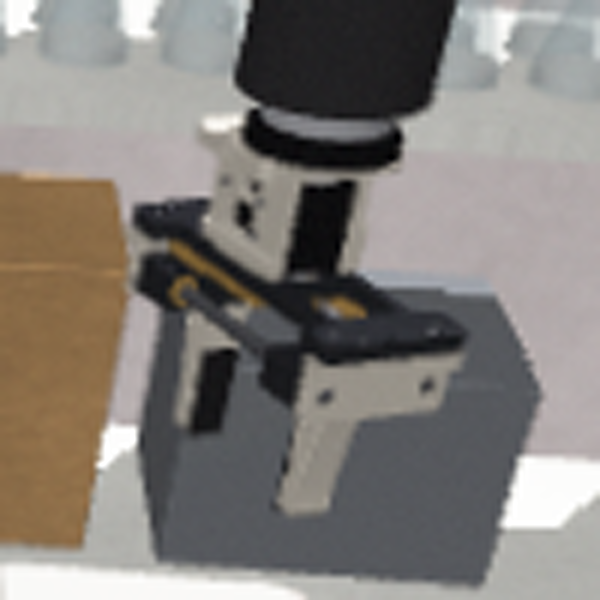

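The crop of the first frame shows the finger shape: a tongue under a wide plate, tips at side pixels (425,85) and (409,72). That is about 6–7 px higher than nominal. Across four pictures the tip rows fit fingertips about level with the reported TCP height, so contact should come about now. I go on in small steps.

>>> arm_command([
  [[0,0,1],[0,0,0],0],
  [[0,0,1],[0,0,0],0],
  [[0,0,0],[0,0,0],0],
])

```text
t: 5.57
eef_pos: [0.5742, -0.2874, 0.0846]
ee_rot: [-3.142, 0.0, 3.005]
force: [-0.1, 0.2, 0.9]
width: 0.0003
```

>>> arm_command([
  [[0,0,1],[0,0,0],0],
  [[0,0,1],[0,0,0],0],
  [[0,0,0],[0,0,0],0],
])

```text
t: 5.82
eef_pos: [0.5743, -0.2874, 0.0826]
ee_rot: [-3.142, 0.0, 3.005]
force: [-0.5, 0.4, 1.1]
width: 0.0005
```

>>> arm_command([
  [[0,0,1],[0,0,0],0],
  [[0,0,1],[0,0,0],0],
  [[0,0,0],[0,0,0],0],
])

```text
t: 6.07
eef_pos: [0.5742, -0.2873, 0.0804]
ee_rot: [-3.142, 0.0, 3.005]
force: [-0.2, -0.5, 2.4]
width: 0.0009
```

>>> arm_command([
  [[0,0,1],[0,0,0],0],
  [[0,0,1],[0,0,0],0],
  [[0,0,0],[0,0,0],0],
])

```text
t: 6.32
eef_pos: [0.5744, -0.2875, 0.0798]
ee_rot: [-3.141, 0.001, 3.005]
force: [-3.2, 2.0, 10.3]
width: 0.0007
```

>>> arm_command([
  [[0,0,1],[0,0,0],0],
  [[0,0,0],[0,0,0],0],
  [[0,0,0],[0,0,0],0],
])

```text
t: 6.57
eef_pos: [0.5745, -0.2876, 0.0796]
ee_rot: [-3.141, 0.001, 3.006]
force: [-5.0, 2.8, 15.4]
width: 0.0006
```

The button is bottomed at 15 N: contact came at reported z of about 0.0855 and the stop at about 0.080. So the real tip height is about the reported z + 0.002. Next I lift, open, and go down around the cap.

>>> arm_command([
  [[0,0,-10],[0,0,0],0],
  [[0,0,-20],[0,0,0],0],
  [[0,0,0],[0,0,0],1],
  [[0,0,0],[0,0,0],1],
  [[0,0,0],[0,0,0],1],
  [[0,0,0],[0,0,0],1],
  [[0,0,0],[0,0,0],1],
  [[0,0,0],[0,0,0],1],
  [[0,0,0],[0,0,0],1],
  [[0,0,0],[0,0,0],1],
])

```text
t: 7.4
eef_pos: [0.574, -0.2873, 0.1072]
ee_rot: [3.142, -0.001, 3.005]
force: [-0.5, 0.7, -0.3]
width: 0.0484
```

Run:
```python
from h import *
shift([.574,-.286,.063])
s=grab('side','s7'); o=cv2.imread('pics/side1.png')[:,:,::-1]
f=lambda i:cv2.resize(i[130:190,280:340],(400,400),interpolation=2)
cv2.imwrite('pics/c7.png',np.hstack([f(o),f(s)])[:,:,::-1])
```

```text
t 7.4 pos [ 0.574  -0.2873  0.1072] tool shift mm [ 0.2  1.3 44.2] jaw axis deg 82.2 F [-0.5  0.7 -0.3] q6 -1.55
```

View pics/c7.png

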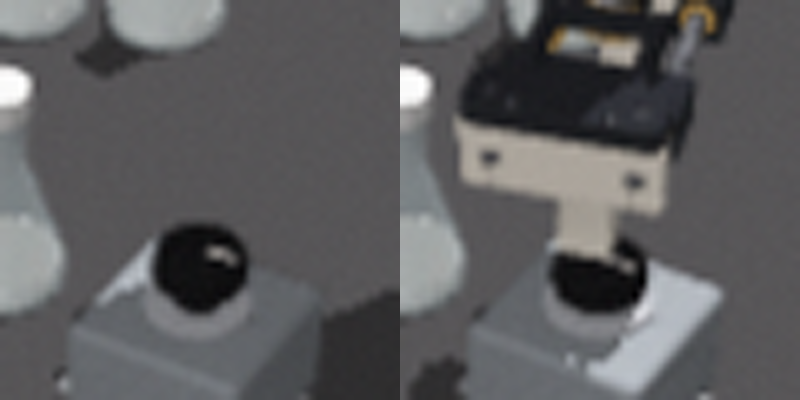

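The picture shows the cap at (310,171), lower in its collar than before (right against left), and the finger tongue centred on it. I go on opening, lower around the cap, and grip.

>>> arm_command([
  [[0,1,0],[0,0,0],1],
  [[0,0,0],[0,0,0],1],
  [[0,0,0],[0,0,0],1],
  [[0,0,0],[0,0,0],1],
  [[0,0,0],[0,0,0],1],
  [[0,0,10],[0,0,0],1],
  [[0,0,15],[0,0,0],1],
  [[0,0,10],[0,0,0],1],
  [[0,0,5],[0,0,0],1],
  [[0,0,4],[0,0,0],1],
  [[0,0,0],[0,0,0],1],
])

```text
t: 8.37
eef_pos: [0.5738, -0.2862, 0.0625]
ee_rot: [3.142, -0.002, 3.005]
force: [-0.2, 0.5, 0.1]
width: 0.0883
```

>>> arm_command([
  [[0,0,0],[0,0,0],0],
  [[0,0,0],[0,0,0],0],
  [[0,0,0],[0,0,0],0],
  [[0,0,0],[0,0,0],0],
  [[0,0,0],[0,0,0],0],
  [[0,0,0],[0,0,0],0],
  [[0,0,0],[0,0,0],0],
  [[0,0,0],[0,0,0],0],
  [[0,0,0],[0,0,0],0],
  [[0,0,0],[0,0,0],0],
  [[0,0,0],[0,0,0],0],
  [[0,0,0],[0,0,0],0],
], newtons=15)

```text
t: 9.37
eef_pos: [0.5743, -0.287, 0.0638]
ee_rot: [-3.141, 0.0, 3.005]
force: [-1.3, -5.3, 1.7]
width: 0.0394
```

>>> arm_command([
  [[0,-1.3,0],[0,0,0],0],
  [[0,0,-0.5],[0,0,6],0],
  [[0,0,-0.5],[0,0,6],0],
  [[0,0,-0.5],[0,0,6],0],
  [[0,0,-0.5],[0,0,6],0],
  [[0,0,-0.5],[0,0,6],0],
  [[0,0,0],[0,0,0],0],
])

```text
t: 9.95
eef_pos: [0.5744, -0.287, 0.0663]
ee_rot: [3.141, 0.0, 2.477]
force: [-0.1, 1.8, 2.6]
width: 0.0395
```

Run:
```python
from h import *
shift([.574,-.286,.063]); s=arm.get_state(); print(s['moment'].round(2),s['width'])
```

```text
t 9.95 pos [ 0.5744 -0.287   0.0663] tool shift mm [1.  0.5 3.3] jaw axis deg 51.9 F [-0.1  1.8  2.6] q6 -2.07
[ 0.74 -0.08  0.04] 0.039513110169446995
```

Following well. Next I do the other half and a little over, to feel the stop.

>>> arm_command([
  [[0,0,-0.5],[0,0,6],0],
  [[0,0,-0.5],[0,0,6],0],
  [[0,0,-0.5],[0,0,6],0],
  [[0,0,-0.5],[0,0,6],0],
  [[0,0,-0.5],[0,0,6],0],
  [[0,0,0],[0,0,0],0],
])

```text
t: 10.45
eef_pos: [0.5748, -0.287, 0.0688]
ee_rot: [3.14, -0.0, 1.957]
force: [1.0, 2.4, 1.6]
width: 0.0391
```

>>> arm_command([
  [[0,0,0],[0,0,2.5],0],
  [[0,0,0],[0,0,2.5],0],
  [[0,0,0],[0,0,0],0],
])

```text
t: 10.7
eef_pos: [0.5747, -0.2872, 0.0687]
ee_rot: [3.141, 0.0, 1.875]
force: [1.5, 2.7, 1.9]
width: 0.0396
```

Run:
```python
from h import *
shift([.574,-.286,.063]); s=arm.get_state(); print(s['moment'].round(2),s['width'])
```

```text
t 10.7 pos [ 0.5747 -0.2872  0.0687] tool shift mm [ 1.4 -0.3  5.7] jaw axis deg 17.4 F [1.5 2.7 1.9] q6 -2.68
[ 1.   -0.53  0.37] 0.039633791614656425
```

The moment of 0.37 N m shows the stop is reached after about 65° of commanded turn. I release, lift and turn back.

>>> arm_command([
  [[0,0,0],[0,0,0],0.8],
  [[0,0,0],[0,0,0],0.8],
  [[0,0,0],[0,0,0],0.8],
  [[0,0,0],[0,0,0],0.8],
  [[0,0,0],[0,0,0],0.8],
  [[0,0,-10],[0,0,0],0.8],
  [[0,0,-30],[0,0,0],0.8],
  [[0,0,-40],[0,0,0],0.8],
  [[0,0,-40],[0,0,0],0.8],
  [[0,0,-12],[0,0,0],1],
  [[0,0,0],[0,0,-7],1],
  [[0,0,0],[0,0,-7],1],
  [[0,0,0],[0,0,-7],1],
  [[0,0,0],[0,0,-7],1],
  [[0,0,0],[0,0,-7],1],
  [[0,0,0],[0,0,-7],1],
  [[0,0,0],[0,0,-7],1],
  [[0,0,0],[0,0,-7],1],
  [[0,0,0],[0,0,-7],1],
  [[0,0,0],[0,0,-7],1],
])

```text
t: 12.37
eef_pos: [0.574, -0.2877, 0.2013]
ee_rot: [-3.141, 0.001, 3.099]
force: [0.5, 0.2, -0.7]
width: 0.0877
```

>>> arm_command([
  [[0,0,0],[0,0,-7],1],
  [[0,0,0],[0,0,-7],1],
  [[0,0,0],[0,0,-7],1],
  [[0,0,0],[0,0,-7],1],
  [[0,0,0],[0,0,-7],1],
  [[0,0,0],[0,0,-7],1],
  [[0,0,0],[0,0,-7],1],
  [[0,0,0],[0,0,-7],1],
  [[0,0,0],[0,0,-7],1],
  [[0,0,0],[0,0,-7],1],
  [[0,0,0],[0,0,-7],1],
  [[0,0,0],[0,0,-7],1],
  [[0,0,0],[0,0,0],1],
])

```text
t: 13.45
eef_pos: [0.5741, -0.2877, 0.2013]
ee_rot: [-3.141, -0.0, -1.719]
force: [-0.1, -0.5, 1.2]
width: 0.0874
```

Run:
```python
from h import *
shift([.491,.007,.2])
```

```text
t 13.45 pos [ 0.5741 -0.2877  0.2013] tool shift mm [-279.2  125.7    1.2] jaw axis deg 171.5 F [-0.1 -0.5  1.2] q6 0.01
```

>>> arm_command([
  [[-9.2,4.2,0],[0,0,0],1],
  [[-20,9,0],[0,0,0],1],
  [[-30,13.5,0],[0,0,0],1],
  [[-30,13.5,0],[0,0,0],1],
  [[-30,13.5,0],[0,0,0],1],
  [[-30,13.5,0],[0,0,0],1],
  [[-30,13.5,0],[0,0,0],1],
  [[-30,13.5,0],[0,0,0],1],
  [[-30,13.5,0],[0,0,0],1],
  [[-30,13.5,0],[0,0,0],1],
  [[-10,4.5,0],[0,0,0],1],
  [[0,0,30],[0,0,0],1],
  [[0,0,30],[0,0,0],1],
  [[0,0,20],[0,0,0],1],
  [[0,0,0],[0,0,0],1],
  [[0,0,0],[0,0,0],1],
])

```text
t: 14.78
eef_pos: [0.4923, 0.0073, 0.1205]
ee_rot: [3.14, -0.001, -1.727]
force: [1.1, 0.0, 0.9]
width: 0.0877
```

Run:
```python
from h import *
shift([.491,.007,.047])
s=grab('side','s8')
a=cv2.resize(s[150:190,290:330],(400,400),interpolation=2);b=cv2.resize(s[180:300,270:390],(400,400),interpolation=2)
cv2.imwrite('pics/c8.png',np.hstack([a,b])[:,:,::-1])
```

```text
t 14.78 pos [0.4923 0.0073 0.1205] tool shift mm [ 0.4  1.1 73.5] jaw axis deg 171.1 F [1.1 0.  0.9] q6 -0.57
```

View pics/c8.png

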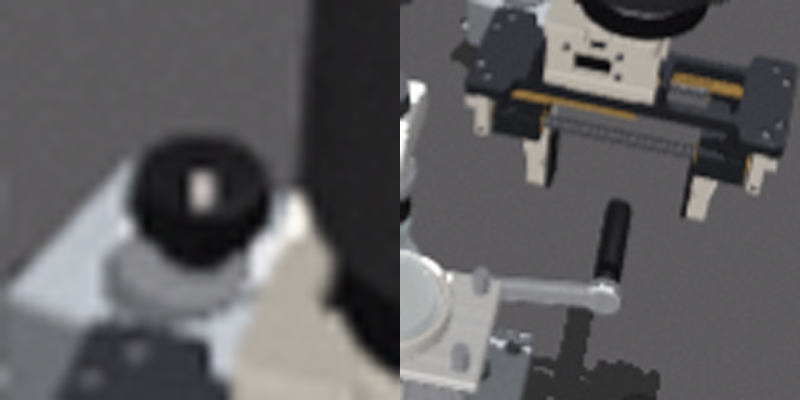

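The left crop shows the cap raised and its white line turned, now at (310,169). The right crop shows the open finger tips at (312,235) and (359,244), with the bar between them from about (336,241) to (331,264). I check the predicted alignment.

Run:
```python
from h import *
for z in(.1225,.0694): print(z,proj('side',[.4923,.0073,z]))
print('seen tip mid',270+(217)/3.333,180+199/3.333,'bar far end',270+220/3.333,180+203/3.333,'near end',270+208/3.333,180+278/3.333)
x=np.array([.990,-.139,0]);y=np.array([.139,.990,0]);b=np.array([.491,.007,.0694])
for k in(-.04,0,.04): print(proj('side',b+k*y))
```

```text
0.1225 [334.06500843 236.27244702]
0.0694 [332.0075749  251.73807903]
seen tip mid 335.1065106510651 239.70597059705972 bar far end 336.006600660066 240.9060906090609 near end 332.40624062406243 263.4083408340834
[335.81347137 239.39743244]
[332.57513478 251.70150264]
[329.12859589 264.76165969]
```

>>> arm_command([
  [[0,3,20],[0,0,0],1],
  [[0,0,20],[0,0,0],1],
  [[0,0,15],[0,0,0],1],
  [[0,0,10],[0,0,0],1],
  [[0,0,5],[0,0,0],1],
  [[0,0,0],[0,0,0],1],
])

```text
t: 15.33
eef_pos: [0.4903, 0.0081, 0.051]
ee_rot: [-3.141, 0.0, -1.726]
force: [-0.8, 1.6, -0.9]
width: 0.0877
```

>>> arm_command([
  [[0,0,0],[0,0,0],0],
  [[0,0,0],[0,0,0],0],
  [[0,0,0],[0,0,0],0],
  [[0,0,0],[0,0,0],0],
  [[0,0,0],[0,0,0],0],
  [[0,0,0],[0,0,0],0],
  [[0,0,0],[0,0,0],0],
  [[0,0,0],[0,0,0],0],
  [[0,0,0],[0,0,0],0],
  [[0,0,0],[0,0,0],0],
  [[0,0,0],[0,0,0],0],
  [[0,0,0],[0,0,0],0],
  [[0,0,0],[0,0,0],0],
  [[0,0,0],[0,0,0],0],
], newtons=20)

```text
t: 16.5
eef_pos: [0.4903, 0.008, 0.0507]
ee_rot: [-3.141, 0.0, -1.725]
force: [3.3, -3.1, -1.8]
width: 0.0175
```

Run:
```python
from h import *
shift([.491,.007,.047])
```

```text
t 16.5 pos [0.4903 0.008  0.0507] tool shift mm [ 0.9 -0.9  3.7] jaw axis deg 171.2 F [ 3.3 -3.1 -1.8] q6 -0.57
```

The width of 17.5 mm shows the bar is gripped, with small forces. I swing along the arc, the first part to a = 0.6.

>>> arm_command([
  [[0,-1.3,-6.4],[0,0,0],0],
  [[0,-1.3,-6.4],[0,0,0],0],
  [[0,-1.9,-6.2],[0,0,0],0],
  [[0,-1.9,-6.2],[0,0,0],0],
  [[0,-2.5,-6],[0,0,0],0],
  [[0,-2.5,-6],[0,0,0],0],
  [[0,-3.1,-5.7],[0,0,0],0],
  [[0,-3.1,-5.7],[0,0,0],0],
  [[0,-3.7,-5.4],[0,0,0],0],
  [[0,-3.7,-5.4],[0,0,0],0],
  [[0,-4.2,-5],[0,0,0],0],
  [[0,-4.2,-5],[0,0,0],0],
  [[0,0,0],[0,0,0],0],
], newtons=25)

```text
t: 17.58
eef_pos: [0.5251, 0.0049, 0.1213]
ee_rot: [-3.138, 0.004, -1.725]
force: [5.7, 9.6, -6.5]
width: 0.0173
```

Run:
```python
from h import *
shift([.491,.007,.047]); print(arm.get_state()['moment'].round(2))
```

```text
t 17.58 pos [0.5251 0.0049 0.1213] tool shift mm [ 3.5 34.2 74.2] jaw axis deg 171.2 F [ 5.7  9.6 -6.5] q6 -0.53
[ 3.48 -1.8   0.27]
```

>>> arm_command([
  [[-1,0,0],[0,0,0],0],
  [[-0.3,-4.7,-4.5],[0,0,0],0],
  [[-0.3,-4.7,-4.5],[0,0,0],0],
  [[-0.3,-5.1,-4],[0,0,0],0],
  [[-0.3,-5.1,-4],[0,0,0],0],
  [[-0.3,-5.5,-3.5],[0,0,0],0],
  [[-0.3,-5.5,-3.5],[0,0,0],0],
  [[0,0,0],[0,0,0],0],
])

```text
t: 18.25
eef_pos: [0.5545, 0.0026, 0.1443]
ee_rot: [-3.141, 0.003, -1.725]
force: [3.1, 9.5, -6.0]
width: 0.0178
```

Run:
```python
from h import *
shift([.491,.007,.047]); print(arm.get_state()['moment'].round(2))
```

```text
t 18.25 pos [0.5545 0.0026 0.1443] tool shift mm [ 5.7 63.5 97.2] jaw axis deg 171.2 F [ 3.1  9.5 -6. ] q6 -0.51
[ 3.   -1.05  0.22]
```

>>> arm_command([
  [[-1,0,0],[0,0,0],0],
  [[-0.5,-5.8,-3],[0,0,0],0],
  [[-0.3,-5.8,-3],[0,0,0],0],
  [[-0.3,-6,-2.3],[0,0,0],0],
  [[-0.3,-6,-2.3],[0,0,0],0],
  [[0,0,0],[0,0,0],0],
  [[0,0,0],[0,0,0],0],
  [[0,0,0],[0,0,0],0],
])

```text
t: 18.92
eef_pos: [0.5769, 0.0009, 0.1543]
ee_rot: [3.14, 0.002, -1.725]
force: [1.3, 5.9, -5.1]
width: 0.0175
```

Run:
```python
from h import *
shift([.491,.007,.047]); print(arm.get_state()['moment'].round(2))
s=grab('side','s9');t=grab('top','t9')
a=cv2.resize(s[150:350,200:400],(400,400),interpolation=2);b=cv2.resize(t[150:320,145:315],(400,400),interpolation=2)
cv2.imwrite('pics/c9.png',np.hstack([a,b])[:,:,::-1])
```

```text
t 18.92 pos [0.5769 0.0009 0.1543] tool shift mm [  7.3  85.7 107.4] jaw axis deg 171.2 F [ 1.3  5.9 -5.1] q6 -0.49
[ 2.6  -0.63  0.28]
```

View pics/c9.png

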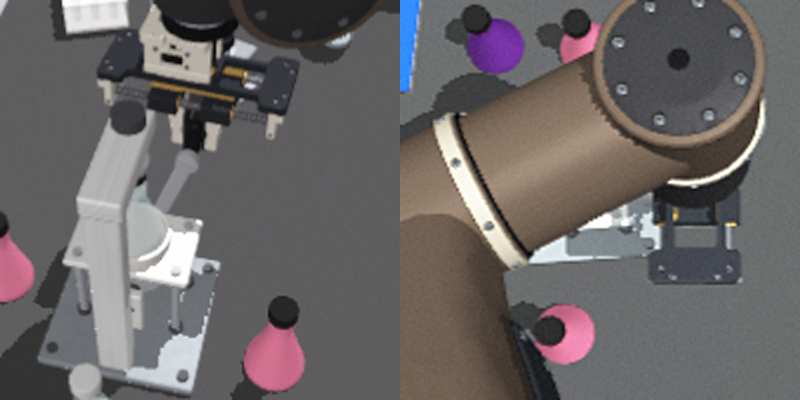

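The side half shows the lever up, its bar held in the fingers at (295,217), and the stopper up at the head by (270,240). Flask a is standing at the lower left. The measured chord gives lever angle a ≈ 1.093 from a start of 0.00, so I add the last millimetre and settle.

>>> arm_command([
  [[-0.5,-1,-0.3],[0,0,0],0],
  [[0,0,0],[0,0,0],0],
  [[0,0,0],[0,0,0],0],
  [[0,0,0],[0,0,0],0],
])

```text
t: 19.35
eef_pos: [0.5777, 0.0009, 0.1546]
ee_rot: [3.14, 0.001, -1.725]
force: [1.9, 5.3, -5.0]
width: 0.0174
```

Run:
```python
from h import *
s=arm.get_state();d=s['eef_pos']-[.4903,.008,.0507];dx=d[:2]@[.989,-.147];dz=d[2]
m=np.arctan2(dx,dz);h=np.arcsin(np.hypot(dx,dz)/.26);print('a0',m-h-.15,'a',m+h-.15,'F',s['force'].round(1),'w',s['width'].round(4),'t',s['t'])
s2=arm.grab_frame('side')
for n,p in(('b',[.668,-.054,.1]),('c',[.67,-.364,.1]),('a',[.637,.264,.1])):
    u,v=proj('side',p).astype(int); o=cv2.imread('pics/side1.png')[:,:,::-1]
    print(n,u,v,np.abs(s2[v-6:v+7,u-6:u+7].astype(int)-o[v-6:v+7,u-6:u+7]).mean().round(1))
```

```text
Traceback (most recent call last):
AttributeError: 'float' object has no attribute 'round'
```

Run:
```python
from h import *
s=arm.get_state();d=s['eef_pos']-[.4903,.008,.0507];dx=d[:2]@[.989,-.147];dz=d[2]
m=np.arctan2(dx,dz);h=np.arcsin(np.hypot(dx,dz)/.26);print('a0',m-h-.15,'a',m+h-.15,'w',s['width'],'t',s['t'])
s2=arm.grab_frame('side');o=cv2.imread('pics/side1.png')[:,:,::-1]
for n,p in(('b',[.668,-.054,.1]),('c',[.67,-.364,.1]),('a',[.637,.264,.1])):
    u,v=proj('side',p).astype(int)
    print(n,u,v,np.abs(s2[v-6:v+7,u-6:u+7].astype(int)-o[v-6:v+7,u-6:u+7]).mean().round(1))
print(arm.job_done())
```

```text
a0 -6.809439049668131e-05 a 1.099193237748346 w 0.017423062161123548 t 19.35
b 261 216 30.6
c 280 144 104.3
a 247 337 53.1
the job is handed in; nothing more can be done
None
```

I carried out the whole job in the order you asked and handed it in at t = 19.4 s, with the fingers still holding the lever at its peak.

- **Stop button:** I pushed it to a hard stop at 15 N, and the picture afterwards showed the cap staying down. The fingertips reached about 20 mm less far than the stated tool geometry, so I found the contact by small steps and force.
- **Reset:** I twisted the cap clockwise about 65° until the moment rose from 0.04 to 0.37 N m, which I took as the stop. A later picture showed the cap raised and its white line turned.
- **Lever:** I gripped the bar (opening 17.4 mm) and swung it along its arc. The measured path gives a lever angle of 1.099 rad against the 1.10 wanted. A side picture just before the last 1 mm move showed the stopper up at the head, but I had no direct check of the pressing force.

**Other flasks:** My last automatic picture comparison differed at all three bystander flasks (mean differences 31, 104 and 53), so it confirmed nothing. At flask_c, and probably flask_b, the arm was in the way; at flask_a I think it was the arm's shadow. Flask_a looked upright in the last picture I viewed. Flasks b and c were not visible at the end; the planned path kept clear of them, and I saw no unexpected force at the end of any move.

I viewed 11 pictures, one over the budget.

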